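# Sweep stone chips off the trimming board

## Task

Clear the trimming board: with the held scraper block, sweep all the loose stone chips off the board's open edge into the catch tray, never touching chips with the gripper or arm. Then stand the scraper back upright on its rubber pad and let go of it. Leave the jar, the bowl and the plaster cast where they are.

Things in the scene. Friction and masses are not known exactly. Their poses are not given: they have to be found in the camera images.
- board_top (a point): Dark steel trimming board, fixed to the bench, 180 mm (its x) by 200 mm (its y), top 30 mm above the bench; this point is the centre of its top face. Aluminium rims 5 mm thick and 10 mm above the top run along both x sides (clear width 170 mm between them) and along the -y end (inner face at y = -95 mm). The +y end (y = +100 mm) is open: chips go off there into the tray.
- tray_floor (a point): Open aluminium catch tray fixed against the board's open +y end, with axes parallel to the board's; this point is the centre of its inner floor, 146 mm beyond the board centre along board +y and 4 mm above the bench. Inside 172 mm (x) by 91 mm (y); its walls are 4 mm thick and their tops are 24 mm above the bench, 6 mm lower than the board's top, so the scraper can pass over them.
- chip1_c (a point): Loose off-white stone chip, five- or six-sided low lump about 24 mm across and 11 to 13 mm high, 12 g, lying on the board; this point is 6 mm above its underside at its middle. At the start all chips lie at least 40 mm from the board's -y rim.
- chip2_c (a point): Loose off-white stone chip, five- or six-sided low lump about 24 mm across and 11 to 13 mm high, 12 g, lying on the board; this point is 6 mm above its underside at its middle. At the start all chips lie at least 40 mm from the board's -y rim.
- chip3_c (a point): Loose off-white stone chip, five- or six-sided low lump about 24 mm across and 11 to 13 mm high, 12 g, lying on the board; this point is 6 mm above its underside at its middle. At the start all chips lie at least 40 mm from the board's -y rim.
- chip4_c (a point): Loose off-white stone chip, five- or six-sided low lump about 24 mm across and 11 to 13 mm high, 12 g, lying on the board; this point is 6 mm above its underside at its middle. At the start all chips lie at least 40 mm from the board's -y rim.
- chip5_c (a point): Loose off-white stone chip, five- or six-sided low lump about 24 mm across and 11 to 13 mm high, 12 g, lying on the board; this point is 6 mm above its underside at its middle. At the start all chips lie at least 40 mm from the board's -y rim.
- scraper_grip (a point): Scraper block, about 0.16 kg, standing upright on its blade on the pad at the start: white plastic blade below, 110 mm long (x) by 20 mm thick (y) by 28 mm high, and on it a wooden handle 80 mm long (x), 28 mm thick (y), 34 mm high; 62 mm high in all. This point is the middle of the handle, 45 mm above the blade's lower edge and 17 mm below the handle's top; z points up. Grip the handle from above across its 28 mm thickness (y); sweep with the long face of the blade.
- pad: Black rubber pad, fixed to the bench, 180 mm (x) by 110 mm (y), 4 mm thick, to the robot's left or right of the board; origin at the centre of its underside.
- jar: Bystander: amber glass jar with a white cap, 56 mm across, 75 mm high, on the other side of the board from the pad; origin at the centre of its underside.
- bowl: Bystander: green plastic bowl, 90 mm across, 50 mm high, beyond the board; origin at the centre of its underside.
- cast: Bystander: round plaster cast with a row of teeth, 64 mm across, 26 mm high, beyond the board; origin at the centre of its underside.

How it is judged:
On the way, in this order (a step that is already met when the one before it is completed fails the run):
1. the scraper has been brought over the board (x of scraper_grip in the frame of board_top between -0.09 and 0.09 m and y of scraper_grip in the frame of board_top between -0.11 and 0.11 m), for 0.1 s.
2. all five chips are in the catch tray (x of chip1_c in the frame of tray_floor between -0.088 and 0.088 m and y of chip1_c in the frame of tray_floor between -0.047 and 0.047 m and z of each of chip1_c, chip2_c, chip3_c, chip4_c, chip5_c in the frame of tray_floor below 0.024 m and x of chip2_c in the frame of tray_floor between -0.088 and 0.088 m and y of chip2_c in the frame of tray_floor between -0.047 and 0.047 m and x of chip3_c in the frame of tray_floor between -0.088 and 0.088 m and y of chip3_c in the frame of tray_floor between -0.047 and 0.047 m and x of chip4_c in the frame of tray_floor between -0.088 and 0.088 m and y of chip4_c in the frame of tray_floor between -0.047 and 0.047 m and x of chip5_c in the frame of tray_floor between -0.088 and 0.088 m and y of chip5_c in the frame of tray_floor between -0.047 and 0.047 m), for 0.2 s.
At the end, for the whole second after the job is handed in: All five chips lie inside the catch tray (their middles within its walls and less than 24 mm above its floor), and the scraper stands upright on its blade (within 0.12 rad) with its middle over the pad, released (all of step 2 and x of scraper_grip in the frame of pad between -0.088 and 0.088 m and y of scraper_grip in the frame of pad between -0.053 and 0.053 m and height (world z) of scraper_grip between 0.043 and 0.055 m and angle between scraper_grip's own z axis and vertical below 0.12 rad); the robot touches nothing.
It fails at once if gripper or arm touches a chip (contact force between any of the fingers, the arm and chip1 above 0.2 N or contact force between any of the fingers, the arm and chip2 above 0.2 N or contact force between any of the fingers, the arm and chip3 above 0.2 N or contact force between any of the fingers, the arm and chip4 above 0.2 N or contact force between any of the fingers, the arm and chip5 above 0.2 N).
It fails at once if jar, bowl or cast moved by more than 30 mm or tipped (distance of any of jar, bowl, cast from where it was at the start of the episode above 0.03 m or angle between any of jar, bowl, cast's own z axis and vertical above 0.5 rad).
It also fails if it takes over 58 s, if anything falls off the work surface, if the arm or the gripper's body presses on something with over 40 N, if the wrist force passes 120 N, or if a joint passes its speed limit or range.

## Robot

A 7-joint arm with a two-finger parallel gripper is mounted at the origin on the work surface. World frame = base frame: x ahead of the robot, y to its left, z up, the work surface at z = 0. Lengths are in m, angles in rad, forces in N, time in s.
With the tool pointing down it reaches from about 0.4 to 0.85 m from the base axis. Payload 4.5 kg.
Tool frame: the origin (TCP) lies midway between the tips of the shut fingers; the grasp point (between the pads) lies 19 mm behind it; z points along the fingers, y is the line along which they close (so a half turn about z gives the same grasp; the last joint's range is limited). The gripper opens to 88 mm and grips with 3 to 60 N. Pads are 18 mm wide; open, the fingers measure 123 mm over their backs; the gripper's body (75 mm by 187 mm) begins 45 mm behind the grasp point.
Start: joints at [1.175, 0.689, -0.195, 1.565, 0.157, 0.902, -0.215], TCP at [0.26, -0.568, 0.213] pointing down, gripper open.
Joint ranges: [-3.01, 3.01], [-0.46, 2.08], [-1.47, 1.51], [0.13, 2.56], [-1, 4.14], [0.04, 2.09], [-2.66, 2.66]. Speed limits (rad/s): [2.57, 2.57, 3.14, 3.14, 3.14, 3.14, 3.14].

## Interface

Orientations are given as a unit quaternion [x, y, z, w].
In Python, from workcell import env, get_image, camera_params gives the robot as it stands.
- The arm moves only by the tool send_rows, never from a script. Its argument "moves" is a list of rows, each an object with "dr": the turn, a rotation vector about the world's x, y, z in units of 8 degrees (1.0 is 8 degrees), a list of three; "slide": the shift along the world's x, y, z in units of 40 mm (1.0 is 40 mm), a list of three; "claw": the closure, from 0 (fully open) to 1 (shut). A call has 1 to 20 rows; each row shifts and turns the commanded pose from where the row before left it; what a row does not reach is not made up. A row lasts 1/10 s, in which the tool goes at most 50 mm and 8.59 degrees, less where a joint would pass 70% of its speed; a pose out of reach is approached as far as the arm can. A call is refused whole if a number of a shift passes 1 or a number of a turn 1, either way. A call with a gripper value outside its range is refused whole. The fingers move at their own pace and stop on an object; "force" is the grip in N (left out, the last holds). Time passes only in rows, so rows that do not move let the fingers close. It gives the time, the measured TCP pose, the force, the opening and the grip force at its end, in the units of the state.
- env.get_state(): the state, without advancing time (a new reading comes with each control period).
- get_image(name): name is "scene" or "side" or "wrist"; returns the picture (420x560x3 uint8, blue, green, red); there is no depth.
- camera_params(name): a dict with "intrinsics" (3x3 intrinsics, pixels), "camera_from_world" (4x4, takes a point from world to camera coordinates). Camera axes: x right, y up, looking along -z (the intrinsics and any distortion apply to the point x, -y, -z); pixel columns grow to the right and rows downward; lengths in m; the calibration is good to about 2 mm. A picture is of the moment at which its call begins: read the wrist's pose just before it. camera_params takes no time and is no camera call; for the wrist camera it gives the pose at the moment of the call.
- env.close_job(): hands the job in; it is judged then, once.
The state is a dict: "time_s": time; "qpos": joint angles; "qvel": joint speeds; "tau": joint torques, N m; "tcp_pos": TCP position; "tcp_rot": TCP orientation; "wrist_force": force on the tool from outside, world axes, zero at the start; "moment": the same for the moment, N m; "gripper_width": opening from 0.0 (shut) to 1.0 (fully open); "grip_force": force on a finger pad.
Only numpy, scipy, OpenCV 4.12 (cv2) and the standard library are available. Lean on these libraries where they do the work, as an engineer would, in place of code of your own. Each camera call takes 0.05 s, during which the arm holds its last target. There are 200 camera calls.

## Working session

There is one attempt and no reset: what is moved stays moved. The work goes in short steps, Python scripts to look and compute and a tool call to move; the robot and the scene stay as the last step left them, time stands still between calls to the robot, and variables do not carry over. Pictures are saved under pics/ and viewed, at most 10 in all, crops included, and the job is handed in when it is done.

Besides the shell and the picture viewer there is one more tool, called after "Emit:" as a command line: name --argument value ..., lists and objects as JSON in quotes. send_rows: Moves the arm, as the interface text tells. Its arguments: {"type":"object","properties":{"moves":{"type":"array","items":{"type":"object","properties":{"dr":{"type":"array","items":{"type":"number"}},"slide":{"type":"array","items":{"type":"number"}},"claw":{"type":"number"}}}},"force":{"type":"number"}},"required":["moves"]}

```bash
mkdir -p pics
python3 - <<'E'
from workcell import env,get_image,camera_params
import cv2,numpy as np
s=env.get_state();print(s['time_s'],s['tcp_pos'],s['tcp_rot'],s['gripper_width'])
for n in ("scene","side"):
    im=get_image(n);cv2.imwrite(f"pics/{n}0.png",im)
    p=camera_params(n);print(n,np.round(p['intrinsics'],1).tolist(),np.round(p['camera_from_world'],3).tolist())
E
```

```text
0.0 [ 0.26009531 -0.56756473  0.21181216] [ 9.76985232e-01  2.13304978e-01 -2.59128326e-04 -8.81055260e-04] 1.0010543107761594
scene [[500.3, 0.0, 279.2], [0.0, 500.3, 197.8], [0.0, 0.0, 1.0]] [[-0.464, 0.886, 0.0, 0.285], [-0.533, -0.279, 0.799, 0.273], [0.708, 0.371, 0.601, -1.543], [0.0, 0.0, 0.0, 1.0]]
side [[388.8, 0.0, 285.2], [0.0, 388.8, 213.3], [0.0, 0.0, 1.0]] [[-0.98, -0.201, 0.01, 0.614], [0.131, -0.601, 0.789, -0.112], [-0.153, 0.774, 0.615, -0.758], [0.0, 0.0, 0.0, 1.0]]
```

View pics/scene0.png

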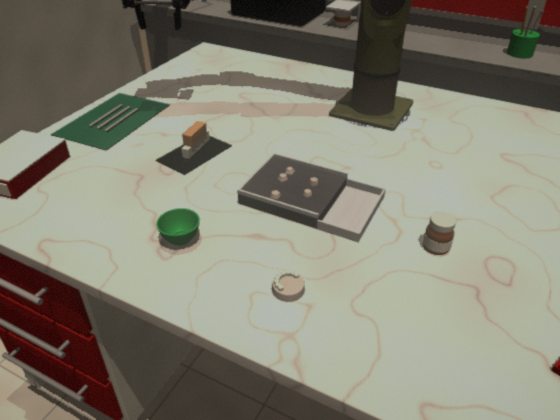

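View pics/side0.png

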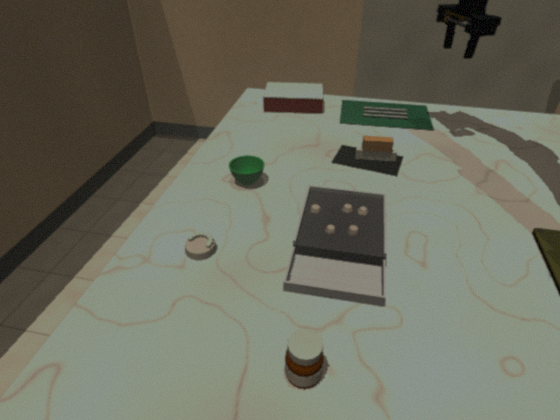

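The pictures show the scraper on its pad at scene (195,145) / side (378,150). The board is at scene (295,187) / side (343,225), and the tray is on its left-of-robot side at scene (352,208) / side (338,277). The five chips are on the board.

```bash
cat > h.py <<'E'
from workcell import env,get_image,camera_params
import cv2,numpy as np
def cast(p,uv,z):
    K=np.array(p['intrinsics']);T=np.array(p['camera_from_world']);R=T[:3,:3];c=-R.T@T[:3,3]
    uv=np.asarray(uv,float).reshape(-1,2)
    d=np.c_[(uv-[K[0,2],K[1,2]])/[K[0,0],K[1,1]],np.ones(len(uv))]*[1,-1,-1]@R
    return (c+d*((z-c[2])/d[:,2])[:,None])[:,:2]
def blobs(m,amin):
    n,l,st,ce=cv2.connectedComponentsWithStats(m.astype(np.uint8))
    return [(l==i,st[i],ce[i]) for i in range(1,n) if st[i][4]>=amin]
def rect(p,m,z):
    c=np.vstack(cv2.findContours(m.astype(np.uint8),cv2.RETR_EXTERNAL,cv2.CHAIN_APPROX_NONE)[0]).reshape(-1,2)
    (x,y),(w,h),a=cv2.minAreaRect((cast(p,c,z)*1000).astype(np.float32));return np.round([x,y,w,h,a],1)
E
python3 - <<'E'
from h import *
for n,boxes in (("side",{'board':(290,180,100,85),'pad':(325,140,85,35)}),("scene",{'board':(235,150,115,75),'pad':(150,130,90,45)})):
    im=cv2.imread(f"pics/{n}0.png");p=camera_params(n)
    hsv=cv2.cvtColor(im,cv2.COLOR_BGR2HSV);g=im.max(2)
    for k,(x,y,w,h) in boxes.items():
        m=np.zeros(g.shape,bool);m[y:y+h,x:x+w]=g[y:y+h,x:x+w]<70
        b=max(blobs(m,50),key=lambda t:t[1][4]);print(n,k,b[1],rect(p,b[0],.03 if k=='board' else .004))
        if k=='board':
            inner=np.zeros(g.shape,np.uint8)
            c=cv2.findContours(b[0].astype(np.uint8),cv2.RETR_EXTERNAL,cv2.CHAIN_APPROX_NONE)[0]
            cv2.drawContours(inner,[cv2.convexHull(np.vstack(c))],-1,1,-1)
            for q in blobs((g>120)&(inner>0),12): print('  light',q[1][4],q[2].round(1),cast(p,q[2],.036).round(3))
        else:
            mm=np.zeros(g.shape,bool);yy=y-25;mm[yy:y+h,x:x+w]=((hsv[...,1]>110)&(hsv[...,0]<22)&(g>80))[yy:y+h,x:x+w]
            q=max(blobs(mm,5),key=lambda t:t[1][4]);print('  handle',q[1],q[2].round(1),cast(p,q[2],.055).round(3),rect(p,q[0],.066))
    cv2.imwrite(f"pics/{n}c.png",cv2.resize(im[120:310,150:410] if n=='scene' else im[130:310,240:440],None,fx=3,fy=3,interpolation=cv2.INTER_CUBIC))
E
```

```text
side board [ 293  188   92   77 5119] [507.6  -3.1 174.2 240.1   1.6]
  light 24 [315.  206.5] [[ 0.569 -0.04 ]]
  light 17 [347.2 205.7] [[ 0.499 -0.058]]
  light 16 [362.9 208.3] [[ 0.465 -0.056]]
  light 18 [330.3 226.6] [[0.528 0.022]]
  light 22 [353.2 227.4] [[0.482 0.014]]
  light 97 [313.8 258.2] [[0.548 0.12 ]]
side pad [ 333  142   69   33 1333] [ 455.9 -363.5  172.5  175.7   79.7]
  handle [364 136  29   7 143] [377.5 139.1] [[ 0.442 -0.357]] [ 442.6 -335.5   74.1   30.8    5.8]
scene board [239 195  78  30 703] [612.2 -10.4  29.1 197.3   0.7]
scene pad [ 157  137   73   37 1014] [ 466.9 -332.7  104.3  174.2   79.8]
  handle [183 122  22  16 153] [193.6 129.3] [[ 0.436 -0.35 ]] [ 450.6 -337.7   81.2   26.5    3.7]
```

View pics/sidec.png

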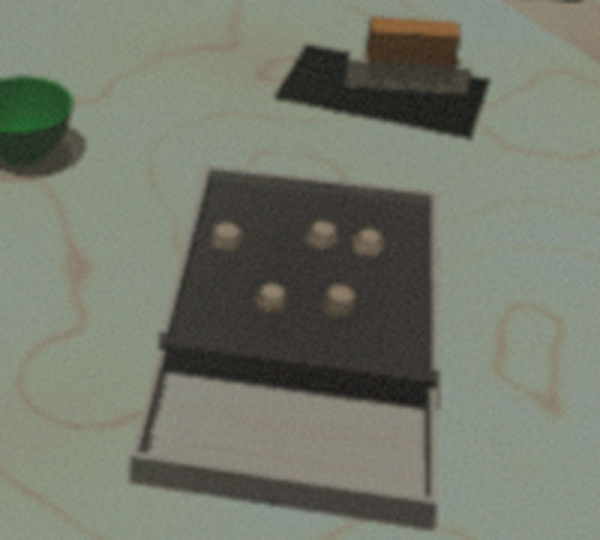

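The crop confirms the board's outline, with rim corners near crop (208,170), (433,193), (437,372) and (162,335). The handle's top face is at about (415,25).

Run:
```python
from h import *
p=camera_params("side")
f=lambda pts,z:cast(p,np.array(pts)/3+[240,130],z)
b=f([(208,170),(433,193),(437,372),(162,335)],.04);print(b.round(3).tolist(),b.mean(0).round(3))
e=lambda v:np.degrees(np.arctan2(v[1],v[0])).round(1)
print('x dirs',e(b[0]-b[1]),e(b[3]-b[2]),'y dirs',e(b[3]-b[0]),e(b[2]-b[1]),np.linalg.norm(b-np.roll(b,1,0),axis=1).round(3))
t=f([(132,457),(436,500)],.024);print('tray',t.round(3).tolist(),e(t[0]-t[1]))
pd=f([(305,45),(490,80),(472,138),(276,98)],.004);print('pad',pd.round(3).tolist(),pd.mean(0).round(3),e(pd[0]-pd[1]),e(pd[3]-pd[2]))
h=f([(370,18),(459,22),(458,38),(369,35)],.066);print('handle',h.round(3).tolist(),h.mean(0).round(3),e(h[0]-h[1]),e(h[3]-h[2]))
```

```text
[[0.592, -0.108], [0.42, -0.114], [0.417, 0.085], [0.592, 0.087]] [ 0.505 -0.013]
x dirs 2.0 0.8 y dirs 90.0 90.9 [0.195 0.172 0.199 0.175]
tray [[0.592, 0.18], [0.415, 0.175]] 1.5
pad [[0.539, -0.399], [0.363, -0.368], [0.381, -0.26], [0.556, -0.291]] [ 0.46  -0.329] -10.0 -10.0
handle [[0.481, -0.345], [0.402, -0.355], [0.403, -0.323], [0.481, -0.311]] [ 0.442 -0.333] 7.0 8.5
```

Emit:
send_rows --moves '[{"slide": [0.66, 0.836, 0], "dr": [0, 0, -0.333], "claw": 0}, {"slide": [0.66, 0.836, 0], "dr": [0, 0, -0.333], "claw": 0}, {"slide": [0.66, 0.836, 0], "dr": [0, 0, -0.333], "claw": 0}, {"slide": [0.66, 0.836, 0], "dr": [0, 0, -0.333], "claw": 0}, {"slide": [0.66, 0.836, 0], "dr": [0, 0, -0.333], "claw": 0}, {"slide": [0.66, 0.836, 0], "dr": [0, 0, -0.333], "claw": 0}, {"slide": [0.66, 0.836, 0], "dr": [0, 0, -0.333], "claw": 0}, {"claw": 0}, {"claw": 0}]'

```text
invalid input at $.moves[7]: expected keys dr, slide, claw
```

Run:
```python
from h import *
s=env.get_state();p=camera_params("wrist");im=get_image("wrist");cv2.imwrite("pics/w1.png",im);print(s['tcp_pos'],s['tcp_rot'])
hsv=cv2.cvtColor(im,cv2.COLOR_BGR2HSV)
for q in blobs((hsv[...,1]>110)&(hsv[...,0]<22)&(im.max(2)>60),200):print(q[1],q[2],rect(p,q[0],.066))
```

```text
[ 0.26008798 -0.5676358   0.21190039] [ 9.76995061e-01  2.13260315e-01 -2.59938182e-04 -7.87873380e-04]
[469 312  19  53 343] [480.76676385 337.91253644] [ 196.2 -879.    85.4   14.5   44.9]
[ 68 318  14  47 256] [ 73.421875   341.61328125] [ -23.6 -411.4   74.6   12.2    7.8]
```

View pics/w1.png

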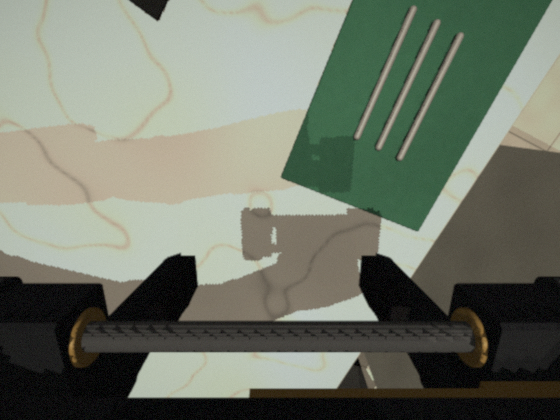

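The call was refused because a row was missing keys, so the wrist picture shows only bench and the green mat. I'll resend with full rows.

Emit:
send_rows --moves '[{"slide": [0.66, 0.836, 0], "dr": [0, 0, -0.333], "claw": 0}, {"slide": [0.66, 0.836, 0], "dr": [0, 0, -0.333], "claw": 0}, {"slide": [0.66, 0.836, 0], "dr": [0, 0, -0.333], "claw": 0}, {"slide": [0.66, 0.836, 0], "dr": [0, 0, -0.333], "claw": 0}, {"slide": [0.66, 0.836, 0], "dr": [0, 0, -0.333], "claw": 0}, {"slide": [0.66, 0.836, 0], "dr": [0, 0, -0.333], "claw": 0}, {"slide": [0.66, 0.836, 0], "dr": [0, 0, -0.333], "claw": 0}, {"slide": [0, 0, 0], "dr": [0, 0, 0], "claw": 0}, {"slide": [0, 0, 0], "dr": [0, 0, 0], "claw": 0}]'

```text
time_s: 1.05
tcp_pos: [0.4459, -0.3328, 0.2125]
tcp_rot: [0.999, 0.054, -0.0, -0.0]
wrist_force: [-0.4, -0.7, -0.1]
gripper_width: 1.002
grip_force: 0.0
```

Run:
```python
from h import *
s=env.get_state();p=camera_params("wrist");im=get_image("wrist");cv2.imwrite("pics/w2.png",im);print(s['tcp_pos'],s['tcp_rot'])
hsv=cv2.cvtColor(im,cv2.COLOR_BGR2HSV)
for q in blobs((hsv[...,1]>110)&(hsv[...,0]<22)&(im.max(2)>60),200):print(q[1],q[2],rect(p,q[0],.066))
```

```text
[ 0.4459061  -0.33284184  0.21246191] [ 9.98547575e-01  5.38764429e-02 -2.04813361e-04 -1.63802061e-04]
[ 273  154   28   75 1863] [286.0805153  190.10735373] [ 447.7 -341.4   81.4   28.2    4.4]
[457 309  31  57 450] [478.67555556 335.88222222] [ 287.9 -603.2   95.4   22.    34.1]
[ 68 322  12  44 243] [ 72.86831276 344.12757202] [221.8 -93.6  12.4  69.3  82.4]
```

View pics/w2.png

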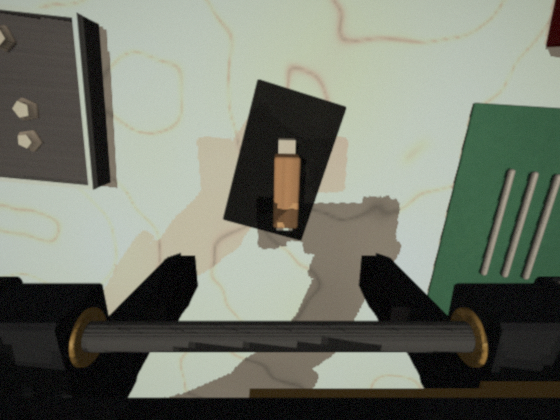

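The wrist picture shows the handle top at (287,178) on the pad, between the fingers, with the board at upper left. I'll descend and grip.

Emit:
send_rows --moves '[{"slide": [0.04, -0.18, -0.5], "dr": [0, 0, -0.22], "claw": 0}, {"slide": [0, 0, -0.9], "dr": [0, 0, 0], "claw": 0}, {"slide": [0, 0, -0.9], "dr": [0, 0, 0], "claw": 0}, {"slide": [0, 0, -0.9], "dr": [0, 0, 0], "claw": 0}, {"slide": [0, 0, -0.8], "dr": [0, 0, 0], "claw": 0}, {"slide": [0, 0, -0.48], "dr": [0, 0, 0], "claw": 0}, {"slide": [0, 0, 0], "dr": [0, 0, 0], "claw": 0}, {"slide": [0, 0, 0], "dr": [0, 0, 0], "claw": 1}, {"slide": [0, 0, 0], "dr": [0, 0, 0], "claw": 1}, {"slide": [0, 0, 0], "dr": [0, 0, 0], "claw": 1}, {"slide": [0, 0, 0], "dr": [0, 0, 0], "claw": 1}, {"slide": [0, 0, 0], "dr": [0, 0, 0], "claw": 1}, {"slide": [0, 0, 0], "dr": [0, 0, 0], "claw": 1}]' --force 45

```text
time_s: 2.4
tcp_pos: [0.447, -0.3413, 0.0338]
tcp_rot: [0.999, 0.037, 0.0, 0.0]
wrist_force: [0.0, -0.5, -0.8]
gripper_width: 0.478
grip_force: 0.0
```

Emit:
send_rows --moves '[{"slide": [0, 0, 0], "dr": [0, 0, 0], "claw": 1}, {"slide": [0, 0, 0], "dr": [0, 0, 0], "claw": 1}, {"slide": [0, 0, 0], "dr": [0, 0, 0], "claw": 1}, {"slide": [0, 0, 0], "dr": [0, 0, 0], "claw": 1}, {"slide": [0, 0, 0], "dr": [0, 0, 0], "claw": 1}]'

```text
time_s: 2.9
tcp_pos: [0.4469, -0.3413, 0.0335]
tcp_rot: [0.999, 0.037, 0.0, 0.0]
wrist_force: [-0.6, 0.7, 0.8]
gripper_width: 0.308
grip_force: 45.0
```

Scraper is held with 45 N. I'll lift it and carry it to the -y end of the board.

Emit:
send_rows --moves '[{"slide": [0, 0, 0.5], "dr": [0, 0, 0], "claw": 1}, {"slide": [0, 0, 0.8], "dr": [0, 0, 0], "claw": 1}, {"slide": [0, 0, 0.9], "dr": [0, 0, 0], "claw": 1}, {"slide": [0.136, 0.888, 0], "dr": [0, 0, -0.052], "claw": 1}, {"slide": [0.136, 0.888, 0], "dr": [0, 0, -0.052], "claw": 1}, {"slide": [0.136, 0.888, 0], "dr": [0, 0, -0.052], "claw": 1}, {"slide": [0.136, 0.888, 0], "dr": [0, 0, -0.052], "claw": 1}, {"slide": [0.136, 0.888, 0], "dr": [0, 0, -0.052], "claw": 1}, {"slide": [0.136, 0.888, 0], "dr": [0, 0, -0.052], "claw": 1}, {"slide": [0.136, 0.888, 0], "dr": [0, 0, -0.052], "claw": 1}, {"slide": [0, 0, 0], "dr": [0, 0, 0], "claw": 1}, {"slide": [0, 0, 0], "dr": [0, 0, 0], "claw": 1}]'

```text
time_s: 4.1
tcp_pos: [0.4848, -0.0917, 0.1213]
tcp_rot: [1.0, 0.013, -0.0, -0.0]
wrist_force: [-0.0, -0.9, -2.2]
gripper_width: 0.31
grip_force: 45.0
```

```bash
cat > chk.py <<'E'
from h import *
import sys
s=env.get_state();print(s['tcp_pos'].round(4),s['tcp_rot'].round(3))
for n in sys.argv[2:]:
    p=camera_params(n);im=get_image(n);cv2.imwrite(f"pics/{n}{sys.argv[1]}.png",im)
    if n=='side':cv2.imwrite(f"pics/sidec{sys.argv[1]}.png",cv2.resize(im[130:310,240:440],None,fx=3,fy=3,interpolation=cv2.INTER_CUBIC))
E
python3 chk.py 3 wrist side
```

```text
[ 0.4848 -0.0917  0.1213] [ 1.     0.013 -0.    -0.   ]
```

View pics/sidec3.png

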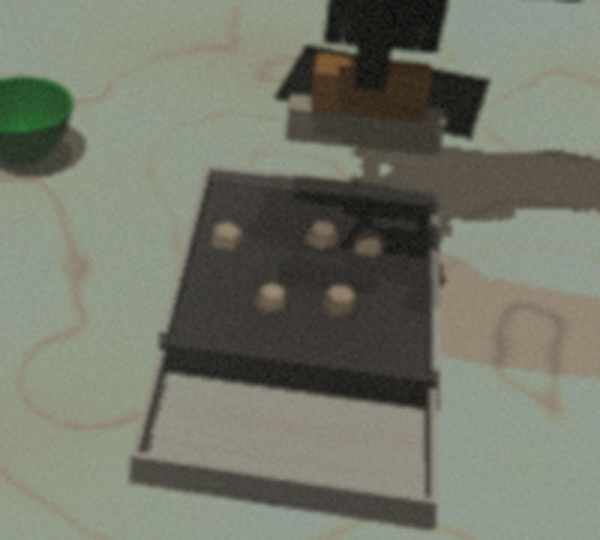

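The side picture shows the scraper held level over the -y end of the board, blade bottom edge from crop (287,138) to (441,153), all chips ahead of it. Checking that blade edge against the rims.

Run:
```python
from h import *
p=camera_params("side");f=lambda pts,z:cast(p,np.array(pts)/3+[240,130],z)
print(f([(287,138),(441,153)],.0918).round(3).tolist())
print('board inner x at front',f([(172,348),(432,378)],.03).round(3).tolist())
print('chips',f([(226,236),(322,235),(368,241),(271,298),(340,300)],.036).round(3).tolist())
```

```text
[[0.533, -0.085], [0.423, -0.089]]
board inner x at front [[0.585, 0.087], [0.418, 0.08]]
chips [[0.567, -0.032], [0.498, -0.048], [0.465, -0.048], [0.527, 0.03], [0.481, 0.023]]
```

Emit:
send_rows --moves '[{"slide": [0.16, 0.15, -0.5], "dr": [0, 0, 0], "claw": 1}, {"slide": [0, 0, -0.5], "dr": [0, 0, 0], "claw": 1}, {"slide": [0, 0, -0.35], "dr": [0, 0, 0], "claw": 1}, {"slide": [0, 0, -0.16], "dr": [0, 0, 0], "claw": 1}, {"slide": [0, 0, 0], "dr": [0, 0, 0], "claw": 1}, {"slide": [0, 0, 0], "dr": [0, 0, 0], "claw": 1}]'

```text
time_s: 4.8
tcp_pos: [0.4915, -0.0875, 0.0614]
tcp_rot: [1.0, 0.011, 0.0, 0.0]
wrist_force: [0.0, 0.4, -1.3]
gripper_width: 0.306
grip_force: 45.0
```

Emit:
send_rows --moves '[{"slide": [-0.005, 0.25, 0], "dr": [0, 0, 0], "claw": 1}, {"slide": [-0.005, 0.25, 0], "dr": [0, 0, 0], "claw": 1}, {"slide": [-0.005, 0.25, 0], "dr": [0, 0, 0], "claw": 1}, {"slide": [-0.005, 0.25, 0], "dr": [0, 0, 0], "claw": 1}, {"slide": [-0.005, 0.25, 0], "dr": [0, 0, 0], "claw": 1}, {"slide": [-0.005, 0.25, 0], "dr": [0, 0, 0], "claw": 1}, {"slide": [-0.005, 0.25, 0], "dr": [0, 0, 0], "claw": 1}, {"slide": [-0.005, 0.25, 0], "dr": [0, 0, 0], "claw": 1}, {"slide": [-0.005, 0.25, 0], "dr": [0, 0, 0], "claw": 1}, {"slide": [-0.005, 0.25, 0], "dr": [0, 0, 0], "claw": 1}, {"slide": [-0.005, 0.25, 0], "dr": [0, 0, 0], "claw": 1}, {"slide": [-0.005, 0.25, 0], "dr": [0, 0, 0], "claw": 1}, {"slide": [-0.005, 0.25, 0], "dr": [0, 0, 0], "claw": 1}, {"slide": [-0.005, 0.25, 0], "dr": [0, 0, 0], "claw": 1}, {"slide": [-0.005, 0.25, 0], "dr": [0, 0, 0], "claw": 1}, {"slide": [-0.005, 0.25, 0], "dr": [0, 0, 0], "claw": 1}, {"slide": [-0.005, 0.25, 0], "dr": [0, 0, 0], "claw": 1}, {"slide": [-0.005, 0.25, 0], "dr": [0, 0, 0], "claw": 1}, {"slide": [-0.005, 0.2, 0], "dr": [0, 0, 0], "claw": 1}, {"slide": [0, 0, 0], "dr": [0, 0, 0], "claw": 1}]'

```text
time_s: 6.8
tcp_pos: [0.4875, 0.1031, 0.061]
tcp_rot: [1.0, 0.013, 0.0, -0.0]
wrist_force: [0.1, 0.0, -1.4]
gripper_width: 0.306
grip_force: 45.0
```

```bash
python3 chk.py 4 side
```

```text
[0.4875 0.1031 0.061 ] [ 1.     0.013  0.    -0.   ]
```

View pics/sidec4.png

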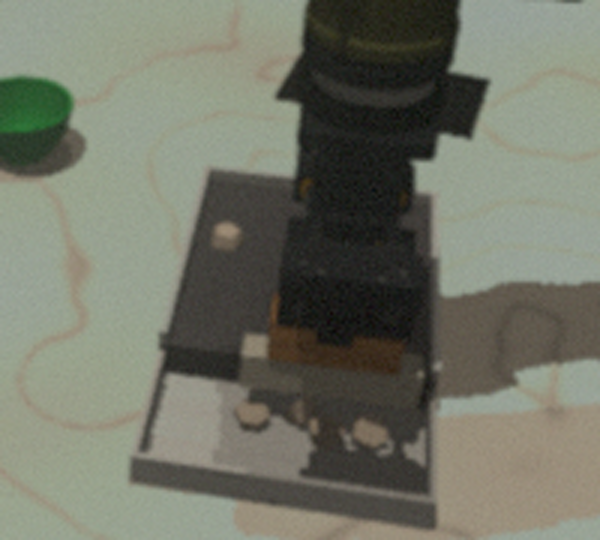

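Four chips appear to be in the tray (crop (252,415), (300,410), (330,425), (370,430)) and one is left on the board at (226,236). Next is the second sweep, along the far side.

Emit:
send_rows --moves '[{"slide": [0, 0, 0.5], "dr": [0, 0, 0], "claw": 1}, {"slide": [0, 0, 0.7], "dr": [0, 0, 0], "claw": 1}, {"slide": [0.185, -0.794, 0], "dr": [0, 0, 0], "claw": 1}, {"slide": [0.185, -0.794, 0], "dr": [0, 0, 0], "claw": 1}, {"slide": [0.185, -0.794, 0], "dr": [0, 0, 0], "claw": 1}, {"slide": [0.185, -0.794, 0], "dr": [0, 0, 0], "claw": 1}, {"slide": [0.185, -0.794, 0], "dr": [0, 0, 0], "claw": 1}, {"slide": [0.185, -0.794, 0], "dr": [0, 0, 0], "claw": 1}, {"slide": [0, 0, 0], "dr": [0, 0, 0], "claw": 1}, {"slide": [0, 0, -0.6], "dr": [0, 0, 0], "claw": 1}, {"slide": [0, 0, -0.4], "dr": [0, 0, 0], "claw": 1}, {"slide": [0, 0, -0.2], "dr": [0, 0, 0], "claw": 1}, {"slide": [0, 0, 0], "dr": [0, 0, 0], "claw": 1}, {"slide": [0, 0, 0], "dr": [0, 0, 0], "claw": 1}]'

```text
time_s: 8.25
tcp_pos: [0.532, -0.0892, 0.0613]
tcp_rot: [1.0, 0.011, 0.0, 0.0]
wrist_force: [0.0, 0.2, -0.5]
gripper_width: 0.308
grip_force: 45.0
```

Emit:
send_rows --moves '[{"slide": [-0.005, 0.25, 0], "dr": [0, 0, 0], "claw": 1}, {"slide": [-0.005, 0.25, 0], "dr": [0, 0, 0], "claw": 1}, {"slide": [-0.005, 0.25, 0], "dr": [0, 0, 0], "claw": 1}, {"slide": [-0.005, 0.25, 0], "dr": [0, 0, 0], "claw": 1}, {"slide": [-0.005, 0.25, 0], "dr": [0, 0, 0], "claw": 1}, {"slide": [-0.005, 0.25, 0], "dr": [0, 0, 0], "claw": 1}, {"slide": [-0.005, 0.25, 0], "dr": [0, 0, 0], "claw": 1}, {"slide": [-0.005, 0.25, 0], "dr": [0, 0, 0], "claw": 1}, {"slide": [-0.005, 0.25, 0], "dr": [0, 0, 0], "claw": 1}, {"slide": [-0.005, 0.25, 0], "dr": [0, 0, 0], "claw": 1}, {"slide": [-0.005, 0.25, 0], "dr": [0, 0, 0], "claw": 1}, {"slide": [-0.005, 0.25, 0], "dr": [0, 0, 0], "claw": 1}, {"slide": [-0.005, 0.25, 0], "dr": [0, 0, 0], "claw": 1}, {"slide": [-0.005, 0.25, 0], "dr": [0, 0, 0], "claw": 1}, {"slide": [-0.005, 0.25, 0], "dr": [0, 0, 0], "claw": 1}, {"slide": [-0.005, 0.25, 0], "dr": [0, 0, 0], "claw": 1}, {"slide": [-0.005, 0.25, 0], "dr": [0, 0, 0], "claw": 1}, {"slide": [-0.005, 0.25, 0], "dr": [0, 0, 0], "claw": 1}, {"slide": [-0.005, 0.25, 0], "dr": [0, 0, 0], "claw": 1}, {"slide": [0, 0, 0], "dr": [0, 0, 0], "claw": 1}]'

```text
time_s: 10.25
tcp_pos: [0.5281, 0.1032, 0.061]
tcp_rot: [1.0, 0.013, 0.0, -0.001]
wrist_force: [0.6, 0.4, -1.5]
gripper_width: 0.308
grip_force: 45.0
```

Emit:
send_rows --moves '[{"slide": [0, 0, 0.5], "dr": [0, 0, 0], "claw": 1}, {"slide": [0, 0, 0.8], "dr": [0, 0, 0], "claw": 1}, {"slide": [-0.142, -0.906, 0], "dr": [0, 0, 0], "claw": 1}, {"slide": [-0.142, -0.906, 0], "dr": [0, 0, 0], "claw": 1}, {"slide": [-0.142, -0.906, 0], "dr": [0, 0, 0], "claw": 1}, {"slide": [-0.142, -0.906, 0], "dr": [0, 0, 0], "claw": 1}, {"slide": [-0.142, -0.906, 0], "dr": [0, 0, 0], "claw": 1}, {"slide": [-0.142, -0.906, 0], "dr": [0, 0, 0], "claw": 1}, {"slide": [-0.142, -0.906, 0], "dr": [0, 0, 0], "claw": 1}, {"slide": [-0.142, -0.906, 0], "dr": [0, 0, 0], "claw": 1}, {"slide": [-0.142, -0.906, 0], "dr": [0, 0, 0], "claw": 1}, {"slide": [-0.142, -0.906, 0], "dr": [0, 0, 0], "claw": 1}, {"slide": [-0.142, -0.906, 0], "dr": [0, 0, 0], "claw": 1}, {"slide": [-0.142, -0.906, 0], "dr": [0, 0, 0], "claw": 1}, {"slide": [0, 0, 0], "dr": [0, 0, 0], "claw": 1}, {"slide": [0, 0, 0], "dr": [0, 0, 0], "claw": 1}]'

```text
time_s: 11.85
tcp_pos: [0.4588, -0.3353, 0.1128]
tcp_rot: [1.0, 0.01, -0.0, 0.0]
wrist_force: [0.9, 0.6, -2.2]
gripper_width: 0.308
grip_force: 45.0
```

```bash
python3 chk.py 5 side
```

```text
[ 0.4588 -0.3353  0.1128] [ 1.    0.01 -0.    0.  ]
```

View pics/sidec5.png

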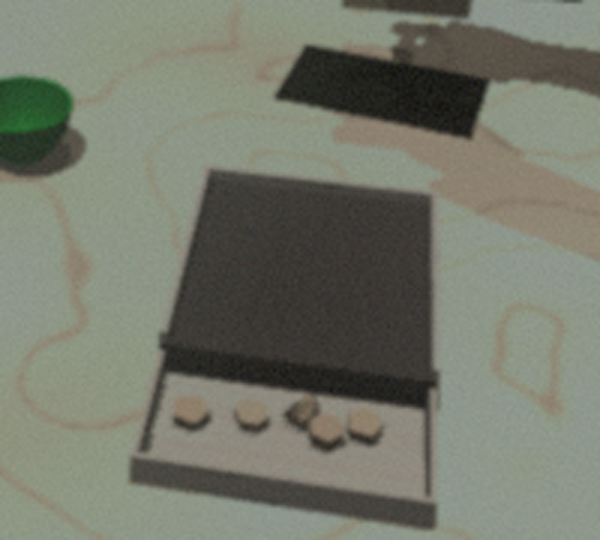

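The board is empty and all five chips lie in the tray, at crop (192,410), (252,415), (303,411), (325,432) and (364,426). I'll lower the scraper onto the pad.

Emit:
send_rows --moves '[{"slide": [0.03, 0.12, -0.6], "dr": [0, 0, 0], "claw": 1}, {"slide": [0, 0, -0.6], "dr": [0, 0, 0], "claw": 1}, {"slide": [0, 0, -0.4], "dr": [0, 0, 0], "claw": 1}, {"slide": [0, 0, -0.2], "dr": [0, 0, 0], "claw": 1}, {"slide": [0, 0, -0.1], "dr": [0, 0, 0], "claw": 1}, {"slide": [0, 0, -0.06], "dr": [0, 0, 0], "claw": 1}, {"slide": [0, 0, 0], "dr": [0, 0, 0], "claw": 1}, {"slide": [0, 0, 0], "dr": [0, 0, 0], "claw": 1}, {"slide": [0, 0, 0], "dr": [0, 0, 0], "claw": 1}]'

```text
time_s: 12.8
tcp_pos: [0.4615, -0.3295, 0.0352]
tcp_rot: [1.0, 0.011, 0.0, 0.0]
wrist_force: [-0.4, -0.7, -1.7]
gripper_width: 0.308
grip_force: 45.0
```

Emit:
send_rows --moves '[{"slide": [0, 0, -0.03], "dr": [0, 0, 0], "claw": 1}, {"slide": [0, 0, -0.02], "dr": [0, 0, 0], "claw": 1}, {"slide": [0, 0, 0], "dr": [0, 0, 0], "claw": 1}, {"slide": [0, 0, 0], "dr": [0, 0, 0], "claw": 1}]'

```text
time_s: 13.2
tcp_pos: [0.4614, -0.3295, 0.0333]
tcp_rot: [1.0, 0.011, 0.0, 0.0]
wrist_force: [-0.0, 1.5, 5.8]
gripper_width: 0.311
grip_force: 45.0
```

In contact with the pad (about +6 N). Opening, then a straight retreat upward.

Emit:
send_rows --moves '[{"slide": [0, 0, 0], "dr": [0, 0, 0], "claw": 0.5}, {"slide": [0, 0, 0], "dr": [0, 0, 0], "claw": 0.3}, {"slide": [0, 0, 0], "dr": [0, 0, 0], "claw": 0}, {"slide": [0, 0, 0], "dr": [0, 0, 0], "claw": 0}, {"slide": [0, 0, 0], "dr": [0, 0, 0], "claw": 0}, {"slide": [0, 0, 0], "dr": [0, 0, 0], "claw": 0}, {"slide": [0, 0, 0], "dr": [0, 0, 0], "claw": 0}, {"slide": [0, 0, 0], "dr": [0, 0, 0], "claw": 0}, {"slide": [0, 0, 0.3], "dr": [0, 0, 0], "claw": 0}, {"slide": [0, 0, 0.6], "dr": [0, 0, 0], "claw": 0}, {"slide": [0, 0, 0.9], "dr": [0, 0, 0], "claw": 0}, {"slide": [0, 0, 0.9], "dr": [0, 0, 0], "claw": 0}, {"slide": [0, 0, 0.9], "dr": [0, 0, 0], "claw": 0}, {"slide": [0, 0, 0.9], "dr": [0, 0, 0], "claw": 0}, {"slide": [0, 0, 0], "dr": [0, 0, 0], "claw": 0}, {"slide": [0, 0, 0], "dr": [0, 0, 0], "claw": 0}]'

```text
time_s: 14.8
tcp_pos: [0.4614, -0.3295, 0.2139]
tcp_rot: [1.0, 0.011, 0.001, 0.001]
wrist_force: [0.1, -0.1, -0.2]
gripper_width: 1.003
grip_force: 0.0
```

```bash
python3 chk.py 6 side
```

```text
[ 0.4614 -0.3295  0.2139] [1.    0.011 0.001 0.001]
```

View pics/side6.png

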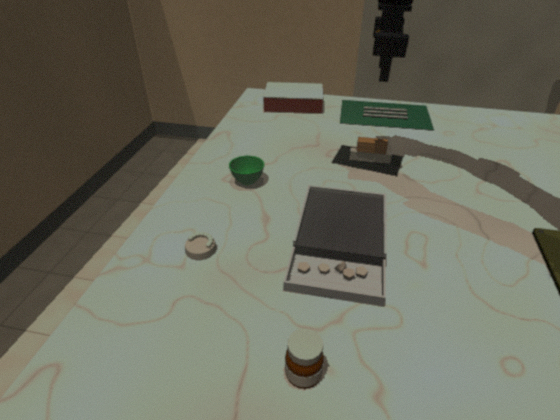

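The scraper stands on the pad at (371,150), the five chips are in the tray at about (304–362,268), and the jar, bowl and cast have not moved. Handing in.

```bash
python3 -c "
from workcell import env
print(env.close_job())"
```

```text
the job is handed in; nothing more can be done
None
```

The job is handed in, with no verdict returned: in the last picture all five chips are in the tray, the scraper stands released on its pad, and the jar, bowl and cast are where they started.

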